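# Find the full filament cartridge by its weight, dock it and latch the feed lever

### The job

One of the three look-alike filament cartridges on the blue mat is full and clearly heavier than the others, which only the feel of its weight can tell: set that one down gently and flat in the grey feeder tray. Then throw the red-knobbed feed lever into its green notch. Leave the other two cartridges standing upright on the mat, and do not disturb the mug, the open spool or the scraper.

Things in the scene. Friction and masses are not known exactly. Their poses are not given: they have to be found in the camera images.
- cart_a: filament cartridge: closed black box 140 (x) x 70 (y) x 90 (z) mm, yellow carrying handle on top: a level bar 90 (x) x 18 (y) x 16 (z) mm, its middle 118 mm above the origin, 20 mm of air under it between end posts. Origin: centre of the underside; z up. Long side roughly along the robot's x. cart_a, cart_b and cart_c look alike; any of them may be the full one.
- cart_b: filament cartridge: closed black box 140 (x) x 70 (y) x 90 (z) mm, yellow carrying handle on top: a level bar 90 (x) x 18 (y) x 16 (z) mm, its middle 118 mm above the origin, 20 mm of air under it between end posts. Origin: centre of the underside; z up. Looks exactly like cart_a. In all, the full cartridge weighs 0.6 to 0.8 kg, each of the other two 0.23 to 0.45 kg.
- cart_c: filament cartridge: closed black box 140 (x) x 70 (y) x 90 (z) mm, yellow carrying handle on top: a level bar 90 (x) x 18 (y) x 16 (z) mm, its middle 118 mm above the origin, 20 mm of air under it between end posts. Origin: centre of the underside; z up. Looks exactly like cart_a. The reel hidden inside has 2 mm of play.
- mat: thin blue mat fixed to the table, 300 (x) x 520 (y) x 3 mm, on which the cartridges stand. Origin: centre of its underside on the table.
- dock: feeder dock, fixed: grey block 200 (x) x 110 (y) x 25 mm high, a shallow tray on top. Origin: under the tray's centre, on the table. At its -y side (125 mm from the tray's centre) stands the lever's narrow grey housing, 130 (x) x 44 (y) x 72 mm high, with a sector plate on its own -y side, up to 120 mm above the table, that carries the marks.
- tray_floor (a point): centre of the tray's floor, 25 mm above the table. Tray 152 (dock x) x 82 (dock y) mm inside, dark rim 8 mm thick and 12 mm high. A cartridge stands in it with its underside on this floor, handle up, long side along the dock's x, either way round, 6 mm of play all round.
- lever (a joint): feed lever's angle (rad), hinged along the dock's y at lever_pivot; range 0 to 1.3, starts at 0 to 0.35. 0: leans 0.65 rad to the dock's -x (white mark); grows as it swings over to +x: upright 0.65, green notch 0.95, red end stop 1.3. Moves easily and stays where left; ridges 0.2 rad before and after the notch take 3 to 8 N at the knob to cross; between them a sprung roller draws it to the notch.
- lever_knob (a point): centre of the lever's red knob, a cylinder 24 mm in diameter and 26 mm wide along the dock's y, 90 mm from the pivot; the lever's rod is 10 mm thick.
- lever_pivot (a point): the lever's pivot: 60 mm above the table, 125 mm to the dock's -y side of the tray's centre.
- green_notch (a point): where the knob's centre stands when the lever is in the green notch (lever leaning 0.30 rad to the dock's +x); the notch is the green gap between two dark teeth of the sector plate.
- mug: white mug, 80 mm across, 95 mm high, a bystander. Origin: centre of the underside.
- spool: open spool of brown filament lying flat, 140 mm across, 44 mm high, a bystander. Origin: centre of the underside.
- scraper: scraper with a blue handle lying flat, 160 mm long, a bystander. Origin: underside of its middle.
Not all that is in view belongs to the job. What is shaped like the cart_a but orange or purple is not meant.

How it is judged:
By the outcome, as a careful person would: the job done as asked, in the order asked, and still so for the second after the job is handed in, with the robot touching nothing.
It also fails if it takes over 64 s, if anything falls off the work surface, if the arm or the gripper's body presses on something with over 40 N, if the wrist force passes 120 N, or if a joint passes its speed limit or range.

### The arm

A 6-joint arm with a two-finger parallel gripper is mounted at the origin on the work surface. World frame = base frame: x ahead of the robot, y to its left, z up, the work surface at z = 0. Lengths are in m, angles in rad, forces in N, time in s.
With the tool pointing down it reaches from about 0.225 to 0.875 m from the base axis. Payload 3.4 kg.
Tool frame: the origin (TCP) lies on the centre line of the jaws, within the pads' length; the fingertips stand 17 mm ahead of it and the grasp point (between the pads) lies 2 mm behind it (nose_length is the distance from the TCP to the fingertips, in m); z points along the fingers, y is the line along which they close (so a half turn about z gives the same grasp; the last joint's range is limited). The gripper opens to 85 mm and grips with 20 to 120 N. Pads are 22 mm wide; open, the fingers measure 114 mm over their backs; the gripper's body (76 mm by 85 mm) begins 54 mm behind the grasp point. The pads swing forward as they close: fully open they stand 13 mm farther back than shut.
Start: joints at [1.225, 0.276, 1.505, -0, 1.361, -0.121], TCP at [0.128, 0.561, 0.248] pointing down, gripper open.
Joint ranges: [-2.89, 2.89], [-0.75, 2.08], [0.22, 2.7], [-1.18, 4.32], [0.11, 2.71], [-2.7, 2.7]. Speed limits (rad/s): [2.57, 2.57, 3.14, 3.14, 3.14, 3.14].

### API

Orientations are given as a unit quaternion [w, x, y, z].
In Python, from rig import get_state, get_image, sign_off, find_in, place_of, nose_length gives the robot as it stands.
- The arm moves only by the tool apply_moves, never from a script. Its argument "deltas" is one flat list of numbers, 5 for each row, row after row: the finger opening in mm, from 0 to 85.4, then the shift along the tool's x, y, z in mm, then the turn about the tool's z in degrees. A call has 1 to 12 rows; each row is the pose to reach, as a shift and turn from the pose commanded when the call began, along the tool's axes at that moment; what a row does not reach only later rows make up. A row lasts 1/12 s, in which the tool goes at most 41.7 mm and 7.16 degrees, less where a joint would pass 70% of its speed; a pose out of reach is approached as far as the arm can. A call with a gripper value outside its range is refused whole. The fingers move at their own pace and stop on an object; "squeeze" is the grip in N (left out, the last holds). Time passes only in rows, so rows that repeat a pose let the fingers close. It gives the time, the measured TCP pose, the force, the opening and the grip force at its end, in the units of the state.
- get_state(): the state, without advancing time (a new reading comes with each control period).
- get_image(name): name is "scene" or "top" or "wrist"; returns a dict with "frame" (384x512x3 uint8, red, green, blue), "K" (3x3 intrinsics, pixels), "position" and "orientation" of the camera in the world. Camera axes: x right, y down, z forward; pixel columns grow to the right and rows downward; lengths in m; the calibration is good to about 2 mm. A picture is of the moment at which its call begins. There is no depth.
- sign_off(): hands the job in; it is judged then, once.
Trained networks look in a picture, given as the dict that the camera call returned (one of the last four; its "shot" number tells which), for a name from the list of things; names that differ only in an ending like _2 or _b are one class to them, and where a whole thing is asked for, a point or a joint stands for the part that bears it (a point fixed in the world has none). Each returns a list of dicts, best first, with "score" (0 to 1); they miss things now and then, are a little off and sometimes report something else, mostly with a low value. They report only what shows in the picture. A call takes as long as a camera call. They do not tell look-alikes from the thing itself.
- find_in(query, picture): "point" ([column, row] in pixels, amid what is visible of it).
- place_of(query, picture): "point" ([column, row] in pixels: a listed point, or the origin of a listed thing).
The state is a dict: "clock": time; "qpos": joint angles; "qd": joint speeds; "effort": joint torques, N m; "position": TCP position; "ee_rot": TCP orientation; "contact_force": force on the tool from outside, world axes, zero at the start; "moment": the same for the moment, N m; "width": finger opening in m; "gripper_force": force on a finger pad.
Only numpy, scipy, OpenCV 4.12 (cv2) and the standard library are available. Lean on these libraries where they do the work, as an engineer would, in place of code of your own. Each camera call takes 0.05 s, during which the arm holds its last target. There are 200 camera calls.

## Working session

There is one attempt and no reset: what is moved stays moved. The work goes in short steps, Python scripts to look and compute and a tool call to move; the robot and the scene stay as the last step left them, time stands still between calls to the robot, and variables do not carry over. Pictures are saved under pics/ and viewed, at most 10 in all, crops included, and the job is handed in when it is done.

Besides the shell and the picture viewer there is one more tool, called after "Request:" as name(argument=value, ...) on one line, values as JSON. apply_moves: Moves the arm, as the interface text tells. Its arguments: {"type":"object","properties":{"deltas":{"type":"array"},"squeeze":{"type":"number"}},"required":["deltas"]}

```bash
ls; mkdir -p pics
cat > h.py <<'E'
import numpy as np, cv2
from scipy.spatial.transform import Rotation as R
from rig import *
def rot(q): return R.from_quat([q[1],q[2],q[3],q[0]]).as_matrix()
def ray(im,p):
    d=rot(im["orientation"])@np.linalg.inv(im["K"])@np.array([p[0],p[1],1.]); return np.array(im["position"]),d
def atz(im,p,z):
    o,d=ray(im,p); return o+d*(z-o[2])/d[2]
def proj(im,X):
    c=rot(im["orientation"]).T@(np.array(X)-im["position"]); u=im["K"]@c; return u[:2]/u[2]
def save(im,n,crop=None,s=1):
    f=im["frame"][:,:,::-1]
    if crop: f=f[crop[1]:crop[3],crop[0]:crop[2]]
    cv2.imwrite("pics/"+n,cv2.resize(f,None,fx=s,fy=s,interpolation=cv2.INTER_CUBIC))
E
python3 - <<'E'
from h import *
np.set_printoptions(precision=3,suppress=True)
s=get_state();print({k:np.round(v,3) for k,v in s.items()},nose_length)
a=get_image("scene");b=get_image("top")
f=np.hstack([a["frame"],b["frame"]])[:,:,::-1]
save(a,"scene0.png",None,1.5);save(b,"top0.png",None,1.5)
for n,im in(("scene",a),("top",b)):
    print(n,im["position"],rot(im["orientation"])[:,2])
    for q,z in(("cart_a",.003),("tray_floor",.025),("dock",0),("lever_knob",.14),("lever_pivot",.06),("green_notch",.146),("mug",0),("spool",0),("scraper",0),("mat",0)):
        for r in place_of(q,im)[:4]: print(q,np.round(r["point"],1),round(r["score"],2),atz(im,r["point"],z))
E
```

```text
pics
{'clock': np.float64(0.0), 'qpos': array([ 1.225,  0.277,  1.506, -0.   ,  1.361, -0.121]), 'qd': array([ 0.001,  0.001,  0.001, -0.001,  0.   , -0.002]), 'effort': array([ -0.001, -41.677, -24.581,  -0.   ,   0.011,   0.   ]), 'position': array([0.128, 0.56 , 0.247]), 'ee_rot': array([-0.   ,  0.112,  0.994, -0.001]), 'contact_force': array([-0.289,  0.191,  0.429]), 'moment': array([ 0.058, -0.028, -0.013]), 'gripper_force': np.float64(0.0), 'width': np.float64(0.085)} 0.017
scene [ 0.914 -0.71   0.642] [-0.397  0.725 -0.563]
cart_a [278.9 207.9] 0.93 [0.556 0.086 0.003]
cart_a [295.1 179. ] 0.92 [0.536 0.256 0.003]
cart_a [224.4 162.8] 0.88 [0.266 0.25  0.003]
cart_a [137.4 252.9] 0.87 [ 0.313 -0.247  0.003]
tray_floor [229.1 247.9] 0.67 [ 0.527 -0.148  0.025]
dock [225.7 248.4] 0.69 [ 0.505 -0.13   0.   ]
lever_knob [294.2 154.1] 0.57 [0.562 0.175 0.14 ]
lever_knob [175.8 228.8] 0.55 [ 0.464 -0.252  0.14 ]
lever_pivot [195.5 262.9] 0.78 [ 0.507 -0.255  0.06 ]
green_notch [199.9 236.8] 0.69 [ 0.531 -0.256  0.146]
mug [349.6 236.3] 0.6 [0.776 0.056 0.   ]
spool [318.2 277.8] 0
[... 256 characters left out ...]
2  0.003]
cart_a [119.7 201.5] 0.79 [0.486 0.419 0.003]
cart_a [178.3 269.9] 0.74 [0.273 0.224 0.003]
tray_floor [292.7 194.5] 0.79 [ 0.513 -0.133  0.025]
tray_floor [291.2 196.1] 0.36 [ 0.508 -0.128  0.025]
dock [290.7 195.3] 0.75 [ 0.514 -0.129  0.   ]
lever_knob [339.1 203.1] 0.68 [ 0.473 -0.254  0.14 ]
lever_pivot [333.  192.7] 0.93 [ 0.515 -0.254  0.06 ]
green_notch [339.9 188. ] 0.86 [ 0.516 -0.256  0.146]
green_notch [375.7 147.9] 0.3 [ 0.637 -0.365  0.146]
mug [232. 116.] 0.85 [0.778 0.066 0.   ]
spool [286.1 118.4] 0.77 [ 0.772 -0.115  0.   ]
scraper [379.5 149.8] 0.85 [ 0.67  -0.424  0.   ]
scraper [333.1 197.2] 0.49 [ 0.51  -0.267  0.   ]
mat [176.3 190.3] 0.68 [0.525 0.24  0.   ]
```

View pics/scene0.png

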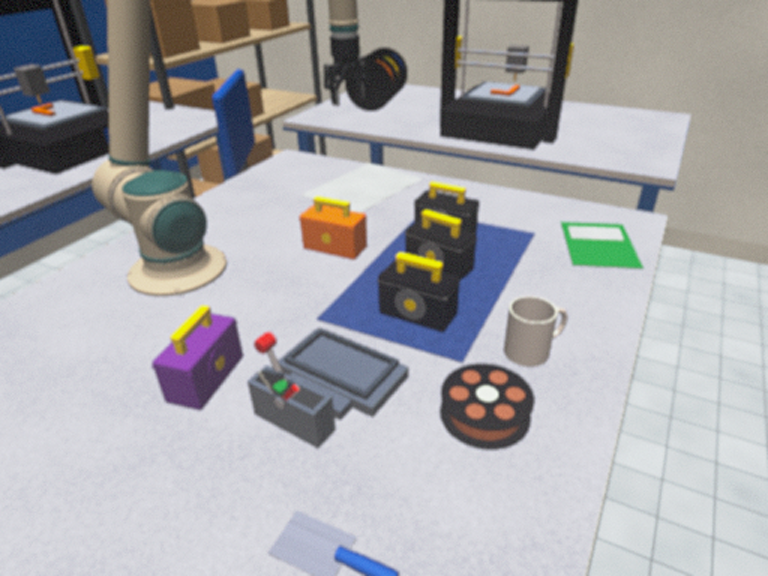

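View pics/top0.png

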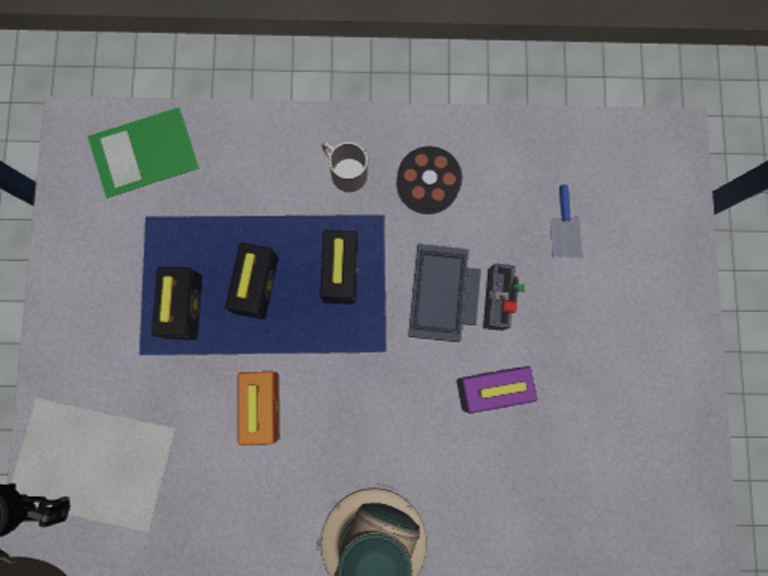

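The scene view shows three black cartridges on the mat. In the top view (768-wide) their yellow handles are at (166,299), (245,275) and (338,260). The look-alikes are off the mat: orange at (253,408) and purple at (503,390). The tray is at (438,292) and the red knob at (510,307). Only the black ones fit the description. Next I'll measure the handles and the dock by colour and check them in one enlarged crop.

Run:
```python
from h import *
np.set_printoptions(precision=4,suppress=True)
b=get_image("top");a=get_image("scene")
for n,im in(("top",b),("scene",a)):
    hsv=cv2.cvtColor(im["frame"],cv2.COLOR_RGB2HSV)
    m=((hsv[...,0]>22)&(hsv[...,0]<34)&(hsv[...,1]>150)&(hsv[...,2]>110)).astype(np.uint8)
    k,l,st,c=cv2.connectedComponentsWithStats(m)
    for i in range(1,k):
        if st[i,4]<25: continue
        p=np.argwhere(l==i)[:,::-1].astype(float)
        w=np.array([atz(im,q,.129 if n=="top" else .121)[:2] for q in p])
        d=w-w.mean(0); ang=np.degrees(np.arctan2(*np.linalg.svd(d)[2][0][::-1]))
        print(n,c[i],st[i,4],w.mean(0),ang%180, np.ptp(d@np.linalg.svd(d)[2].T,axis=0))
    m=((hsv[...,0]<6)|(hsv[...,0]>174))&(hsv[...,1]>170)&(hsv[...,2]>110)
    k,l,st,c=cv2.connectedComponentsWithStats(m.astype(np.uint8))
    for i in range(1,k):
        if st[i,4]>12: print(n,"red",c[i],st[i,4],atz(im,c[i],.13))
save(b,"crop1.png",(80,130,370,280),2.7)
save(b,"crop2.png",(265,155,365,235),8)
```

```text
top [224.5312 173.3229] 96 [0.5578 0.0799] 178.1971824124286 [0.0843 0.0164]
top [163.354  183.3789] 161 [0.5252 0.2576] 170.18917115025366 [0.0865 0.0168]
top [110.3512 198.619 ] 168 [0.4783 0.4085] 178.62236889435596 [0.0852 0.0166]
top [168.8222 268.1556] 45 [0.2819 0.2317] 8.820982819182376 [0.0845 0.0156]
top red [339.2979 203.6809] 47 [ 0.4721 -0.257   0.13  ]
scene [56.87   40.5112] 223 [-1.6594  1.0962] 144.66701159811805 [0.8895 0.0814]
scene [297.5 126.4] 110 [0.479  0.4031] 161.74413501357267 [0.121  0.0806]
scene [220.9149 135.3617] 94 [0.2749 0.2285] 173.7686681175054 [0.1103 0.0582]
scene [294.0664 146.3649] 211 [0.5276 0.2565] 156.03586486261213 [0.1324 0.0818]
scene [280.3655 175.1759] 290 [0.5614 0.0792] 166.79450643122053 [0.1118 0.0873]
scene [272.8462 202.6154] 26 [ 0.5992 -0.0474] 116.59292475353163 [0.0213 0.0124]
scene [125.1414 217.2251] 191 [ 0.3113 -0.2519] 107.31579867292727 [0.1105 0.0312]
scene red [176.8358 226.9104] 67 [ 0.4528 -0.236   0.13  ]
```

View pics/crop1.png

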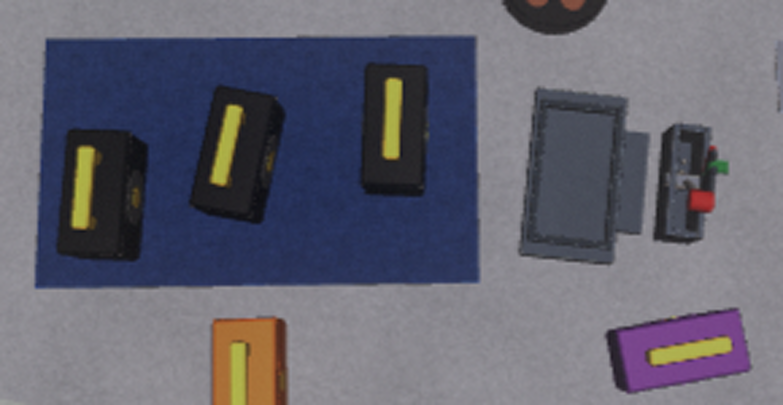

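View pics/crop2.png

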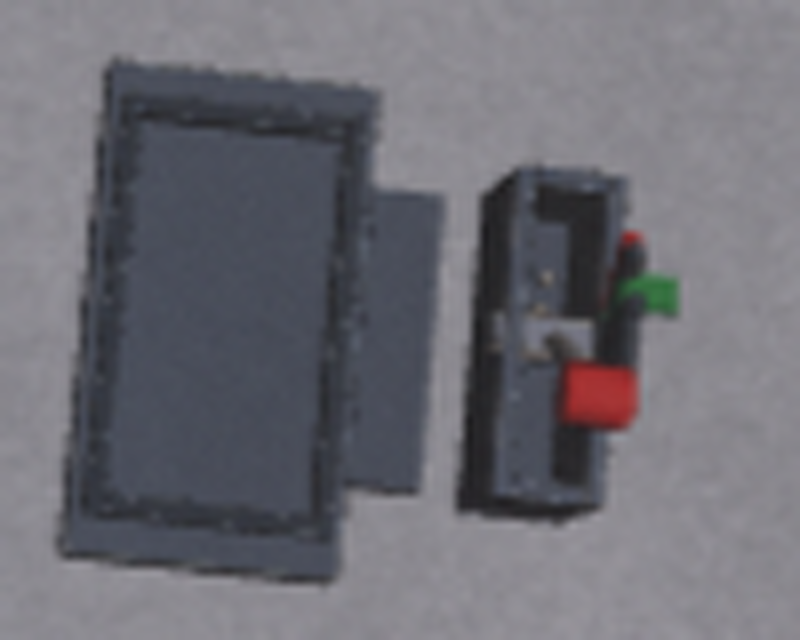

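The crop confirms three black cartridges on the mat, and the tray and lever are clear to see. Next I'll work out the dock pose and the first move.

```bash
cat >> h.py <<'E'
def delta(x,y,z,yaw,s=None):
    s=s or get_state(); M=rot(s["ee_rot"]); d=M.T@(np.array([x,y,z])-s["position"])*1000
    cur=np.degrees(np.arctan2(M[1,0],M[0,0])); t=-((yaw-cur+90)%180-90)
    print("xyz",np.round(d,1),"turn",round(t,1),"yaw",round(cur,1),"pos",np.round(s["position"],4),"tilt",np.round(M[2],3)); return d,t
E
python3 - <<'E'
from h import *
np.set_printoptions(precision=4,suppress=True)
b=get_image("top")
P=[np.array(p)/8+[265,155] -0.44 for p in((112,62),(380,92),(338,580),(60,553))]
W=np.array([atz(b,p,.025) for p in P]);print(W,W.mean(0))
I=[np.array(p)/8+[265,155]-.44 for p in((120,98),(362,120),(325,540),(78,520))]
V=np.array([atz(b,p,.037) for p in I]);print("rim outer",V,V.mean(0))
for A in(W,V):
    print([np.linalg.norm(A[i]-A[(i+1)%4]) for i in range(4)],[np.degrees(np.arctan2(*(A[i]-A[j])[1::-1])) for i,j in((0,3),(1,2))],[np.degrees(np.arctan2(*(A[i]-A[j])[1::-1]))-90 for i,j in((0,1),(3,2))])
delta(.479,.407,.20,178.6)
E
```

```text
[[ 0.6168 -0.0875  0.025 ]
 [ 0.6062 -0.1954  0.025 ]
 [ 0.4101 -0.1767  0.025 ]
 [ 0.4193 -0.0674  0.025 ]] [ 0.5131 -0.1318  0.025 ]
rim outer [[ 0.5995 -0.0898  0.037 ]
 [ 0.5921 -0.1862  0.037 ]
 [ 0.4248 -0.17    0.037 ]
 [ 0.4314 -0.0736  0.037 ]] [ 0.5119 -0.1299  0.037 ]
[np.float64(0.10840045627640842), np.float64(0.1969909473426246), np.float64(0.109768533633599), np.float64(0.19853083638414543)] [np.float64(-5.832649744129282), np.float64(-5.439302729213566)] [np.float64(-5.650657302810217), np.float64(-4.846679646952694)]
[np.float64(0.09667241832919136), np.float64(0.16809060647169222), np.float64(0.09668653113468019), np.float64(0.16895350252922992)] [np.float64(-5.5095186617407705), np.float64(-5.511539471534667)] [np.float64(-4.4344472933180725), np.float64(-3.9231182162758955)]
xyz [-376.2  -71.5   48.3] turn -11.5 yaw 167.1 pos [0.1282 0.5606 0.2483] tilt [-0.  0. -1.]
```

Request:
apply_moves(deltas=[50, -38, -7, 5, -1.2, 50, -76, -14, 10, -2.4, 50, -113, -21, 15, -3.6, 50, -151, -28, 20, -4.8, 50, -188, -36, 25, -6, 50, -226, -43, 30, -7, 50, -263, -50, 35, -8, 50, -301, -57, 40, -9, 50, -339, -64, 45, -10.5, 50, -376, -71.5, 48, -11.5, 50, -376, -71.5, 48, -11.5], squeeze=60)

```text
clock: 2.17
position: [0.4856, 0.4037, 0.1991]
ee_rot: [0.002, 0.014, 1.0, -0.001]
contact_force: [0.5, 0.3, -0.0]
width: 0.0498
gripper_force: 0.0
```

Run:
```python
from h import *
s=get_state();print(np.round(s["contact_force"],2),s["width"])
im=get_image("wrist");save(im,"w1.png",None,1.2)
print(im["position"],rot(im["orientation"]))
delta(.479,.407,.119,178.6)
hsv=cv2.cvtColor(im["frame"],cv2.COLOR_RGB2HSV)
m=((hsv[...,0]>22)&(hsv[...,0]<34)&(hsv[...,1]>150)&(hsv[...,2]>110)).astype(np.uint8)
k,l,st,c=cv2.connectedComponentsWithStats(m)
for i in range(1,k):
    if st[i,4]>100: print(c[i],st[i],atz(im,c[i],.129),[atz(im,p,.129)[:2].round(4) for p in cv2.boxPoints(cv2.minAreaRect(np.argwhere(l==i)[:,::-1].astype(np.float32)))])
```

```text
[ 0.47  0.33 -0.  ] 0.04975483681559323
[0.41061293 0.40748921 0.32512568] [[ 0.02864599  0.95491183  0.29550433]
 [ 0.99958785 -0.02680975 -0.01026459]
 [-0.00187938  0.29567658 -0.95528625]]
xyz [ 3.2  1.8 80.4] turn -0.3 yaw 178.3 pos [0.4821 0.4052 0.1994] tilt [-0.    -0.001 -1.   ]
[267.56281214 193.86784479] [ 256  139   25  113 2603] [0.47245873 0.41088028 0.129     ] [array([0.4312, 0.4035]), array([0.4317, 0.4206]), array([0.5213, 0.42  ]), array([0.5208, 0.4005])]
[ 85.91387337 251.41387337] [  72  202   28  102 2148] [0.51734489 0.26227842 0.129     ] [array([0.4753, 0.2605]), array([0.4753, 0.2801]), array([0.5672, 0.2632]), array([0.5673, 0.2411])]
```

View pics/w1.png

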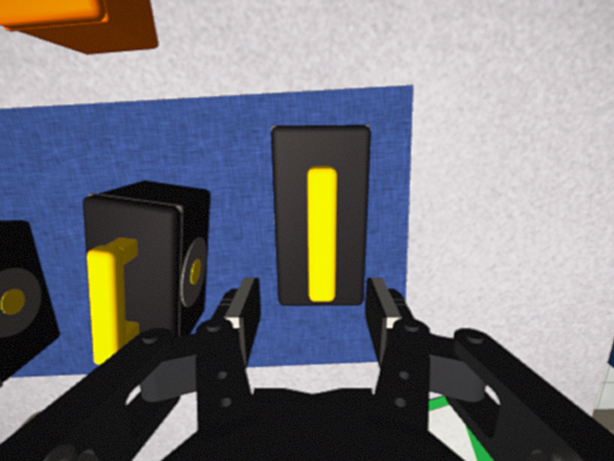

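The wrist view shows the first cartridge's handle at (321,235), between the open fingers and slightly to their right. The second handle is at (105,305). I'll descend and grip.

Request:
apply_moves(deltas=[45, 2, 2, 20, 0, 45, 2, 2, 40, 0, 45, 2, 2, 60, 0, 45, 2, 2, 74, 0, 45, 2, 2, 80, 0, 45, 2, 2, 80, 0, 10, 2, 2, 80, 0, 10, 2, 2, 80, 0, 10, 2, 2, 80, 0, 10, 2, 2, 80, 0], squeeze=60)

```text
clock: 3.05
position: [0.4773, 0.4096, 0.1219]
ee_rot: [0.001, 0.012, 1.0, 0.001]
contact_force: [-1.0, -0.6, 3.8]
width: 0.0169
gripper_force: 60.6
```

Request:
apply_moves(deltas=[10, 0, 0, 0, 0, 10, 0, 0, -4, 0, 10, 0, 0, -10, 0, 10, 0, 0, -16, 0, 10, 0, 0, -18, 0, 10, 0, 0, -18, 0, 10, 0, 0, -18, 0, 10, 0, 0, -18, 0])

```text
clock: 3.72
position: [0.4766, 0.4089, 0.1379]
ee_rot: [-0.0, 0.012, 1.0, -0.0]
contact_force: [-0.2, 0.8, -6.6]
width: 0.0171
gripper_force: 59.1
```

Run:
```python
from h import *
for i in range(4):
    s=get_state();print(np.round(s["contact_force"],2),np.round(s["moment"],3),s["width"],s["gripper_force"]); get_image("wrist")
delta(.525,.259,.2,170)
```

```text
[-0.24  0.85 -6.59] [ 0.014 -0.061  0.046] 0.017089358707985117 59.0931898355484
[-0.06  0.29 -6.63] [ 0.037  0.007 -0.055] 0.01659656463391593 59.09284472465515
[ 1.17  0.02 -6.07] [-0.059  0.02   0.055] 0.017231498523738148 59.09300208091736
[-0.29 -0.27 -7.23] [-0.011 -0.064  0.041] 0.01649301297112386 59.09323811531067
xyz [ -51.9 -148.8  -62. ] turn 8.6 yaw 178.6 pos [0.4767 0.409  0.138 ] tilt [ 0.001 -0.    -1.   ]
```

The weight is about 6.6 N, or 0.67 kg, which is inside the full cartridge's range and well above the 4.4 N maximum for the others. I'll lift it over the other two towards the tray and stop beside the tray to measure it.

Request:
apply_moves(deltas=[10, 0, 0, -12, 0, 10, 0, 0, -36, 0, 10, 0, 0, -66, 0, 10, 0, 0, -96, 0, 10, 0, -8, -124, 0, 10, -1, -24, -142, 0, 10, -3, -50, -145, 0.5, 10, -6, -82, -145, 1, 10, -9, -114, -145, 1.5, 10, -12, -146, -145, 2, 10, -15, -178, -145, 2.5, 10, -18, -210, -145, 3], squeeze=80)

```text
clock: 4.92
position: [0.4893, 0.1972, 0.2833]
ee_rot: [-0.0, 0.038, 0.999, -0.0]
contact_force: [1.4, 0.0, -6.7]
width: 0.0162
gripper_force: 82.5
```

Request:
apply_moves(deltas=[10, -3, -32, 0, 0, 10, -6, -64, 0, 0, 10, -9, -96, 0, 0.5, 10, -12, -126, 0, 1, 10, -14, -150, 0, 1, 10, -15, -168, 0, 1, 10, -15, -176, 0, 1, 10, -15, -178, 0, 1, 10, -15, -178, 0, 1, 10, -15, -178, 0, 1, 10, -15, -178, 0, 1])

```text
clock: 5.83
position: [0.4911, 0.0214, 0.2833]
ee_rot: [-0.0, 0.046, 0.999, 0.0]
contact_force: [0.7, -0.4, -7.0]
width: 0.0164
gripper_force: 82.5
```

Run:
```python
from h import *
np.set_printoptions(precision=4,suppress=True)
for i in range(3):
    s=get_state();print(np.round(s["contact_force"],2),np.round(s["moment"],3),s["width"]); im=get_image("wrist")
save(im,"w2.png",None,1.5)
C=np.array([.512,-.131,0]);a=np.radians(-5.4);r=np.array([[np.cos(a),-np.sin(a),0],[np.sin(a),np.cos(a),0],[0,0,1]])
print("pred corners block",[proj(im,C+r@[x,y,.025])*1.5 for x,y in((.1,.055),(.1,-.055),(-.1,-.055),(-.1,.055))])
print("rim outer",[proj(im,C+r@[x,y,.037])*1.5 for x,y in((.084,.049),(.084,-.049),(-.084,-.049),(-.084,.049))])
for q,z in(("tray_floor",.025),("lever_pivot",.06),("green_notch",.146),("lever_knob",.142)):
    for p in place_of(q,im)[:1]: print(q,p["point"],p["score"],atz(im,p["point"],z))
delta(.512,-.131,.2,174.6,s)
```

```text
[ 0.68 -0.44 -6.98] [-0.001  0.008 -0.063] 0.016358543635012976
[-0.17 -0.28 -6.85] [-0.033 -0.013  0.035] 0.0162906532396842
[ 0.03  0.36 -6.92] [-0.024 -0.06  -0.038] 0.016793973014723372
pred corners block [array([298.9657, 372.5565]), array([194.5826, 372.3956]), array([164.241 , 175.4913]), array([285.0586, 175.7618])]
rim outer [array([289.5193, 364.1859]), array([192.8836, 364.0341]), array([166.6907, 194.4123]), array([276.3465, 194.6505])]
tray_floor [159.2, 187.1] 0.85 [ 0.5116 -0.1287  0.025 ]
lever_pivot [56.4, 195.7] 0.65 [ 0.5021 -0.255   0.06  ]
green_notch [2.6, 242.1] 0.62 [ 0.5269 -0.2589  0.146 ]
lever_knob [404.2, 171.9] 0.42 [0.4899 0.1686 0.142 ]
xyz [ -34.8 -149.6   83.2] turn 0.1 yaw 174.7 pos [0.4911 0.0212 0.2833] tilt [ 0.     0.001 -1.   ]
```

View pics/w2.png

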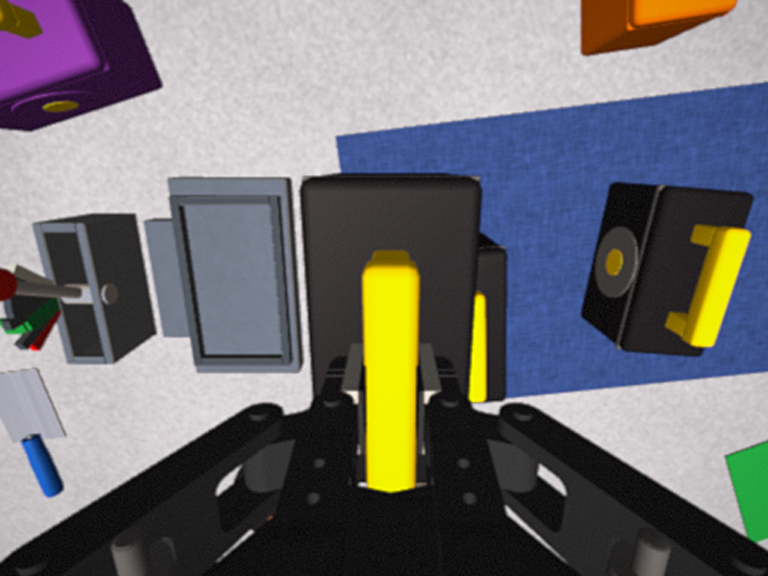

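The wrist view shows the tray's outer block at corners (168,178), (290,178), (300,371) and (198,372), within about 4 px of my prediction. I'll check how the cartridge sits in the hand, then go above the tray.

Run:
```python
from h import *
np.set_printoptions(precision=4,suppress=True)
im=get_image("wrist");s=get_state();M=rot(s["ee_rot"])
def t(p,z): return (M.T@(atz(im,np.array(p)/1.5,z)-s["position"])*1000)[:2]
print("bar rear",t((391,262),.291),"front",t((391,488),.291))
print("box rear L,R",t((303,184),.255),t((477,184),.255))
obs=np.array([(168,178),(290,178),(300,371),(198,372)])
W=np.array([atz(im,p/1.5,.025) for p in obs]);print(W,W.mean(0),[np.degrees(np.arctan2(*(W[i]-W[j])[1::-1])) for i,j in((3,0),(2,1))],[np.degrees(np.arctan2(*(W[i]-W[j])[1::-1]))-90 for i,j in((1,0),(2,3))])
print([np.linalg.norm(W[i]-W[i-1]) for i in range(4)])
delta(.512,-.129,.2,174.6,s)
```

```text
bar rear [46.79    1.6545] front [-36.204    1.7281]
box rear L,R [ 67.8016 -30.7249] [67.8299 33.3872]
[[ 0.4096 -0.1743  0.025 ]
 [ 0.4199 -0.0634  0.025 ]
 [ 0.615  -0.0852  0.025 ]
 [ 0.6061 -0.1925  0.025 ]] [ 0.5126 -0.1289  0.025 ] [np.float64(-5.284024030656784), np.float64(-6.376978594032056)] [np.float64(-5.32992841478945), np.float64(-4.717433975030161)]
[np.float64(0.19737605291589277), np.float64(0.11132354218451536), np.float64(0.19625869056488418), np.float64(0.10758523060315824)]
xyz [ -34.7 -146.8   83.2] turn 0.0 yaw 174.6 pos [0.4911 0.0203 0.2833] tilt [ 0.  0. -1.]
```

Request:
apply_moves(deltas=[10, -2, -8, 0, 0, 10, -6, -26, 0, 0, 10, -12, -52, 0, 0, 10, -19, -80, 0, 0, 10, -25, -106, 0, 0, 10, -30, -128, 8, 0, 10, -33, -142, 26, 0, 10, -34.7, -147.8, 50, 0, 10, -34.7, -147.8, 70, 0, 10, -34.7, -147.8, 82, 0, 10, -34.7, -147.8, 83, 0, 10, -34.7, -147.8, 83, 0])

```text
clock: 7.23
position: [0.5115, -0.1308, 0.1997]
ee_rot: [-0.001, 0.047, 0.999, 0.0]
contact_force: [-0.4, -1.2, -7.2]
width: 0.0163
gripper_force: 82.4
```

Request:
apply_moves(deltas=[10, 0, 0, 8, 0, 10, 0, 0, 18, 0, 10, 0, 0, 28, 0, 10, 0, 0, 36, 0, 10, 0, 0, 38, 0, 10, 0, 0, 38, 0, 10, 0, 0, 38, 0, 10, 0, 0, 38, 0])

```text
clock: 7.9
position: [0.5123, -0.1304, 0.1627]
ee_rot: [0.001, 0.047, 0.999, -0.0]
contact_force: [-0.6, 0.6, -7.1]
width: 0.0162
gripper_force: 82.4
```

Run:
```python
from h import *
s=get_state();delta(.512,-.130,.142,174.6,s);print(s["contact_force"])
w=get_image("wrist");a=get_image("scene");t=get_image("top")
A=cv2.resize(a["frame"][180:300,150:290],(560,480),interpolation=cv2.INTER_CUBIC)
cv2.imwrite("pics/p1.png",A[:,:,::-1])
save(w,"w3.png",None,1.5)
```

```text
xyz [ 0.4  0.4 20.7] turn 0.0 yaw 174.6 pos [ 0.5123 -0.1304  0.1627] tilt [-0.001 -0.    -1.   ]
[-0.63025138  0.60351448 -7.11002231]
```

View pics/w3.png

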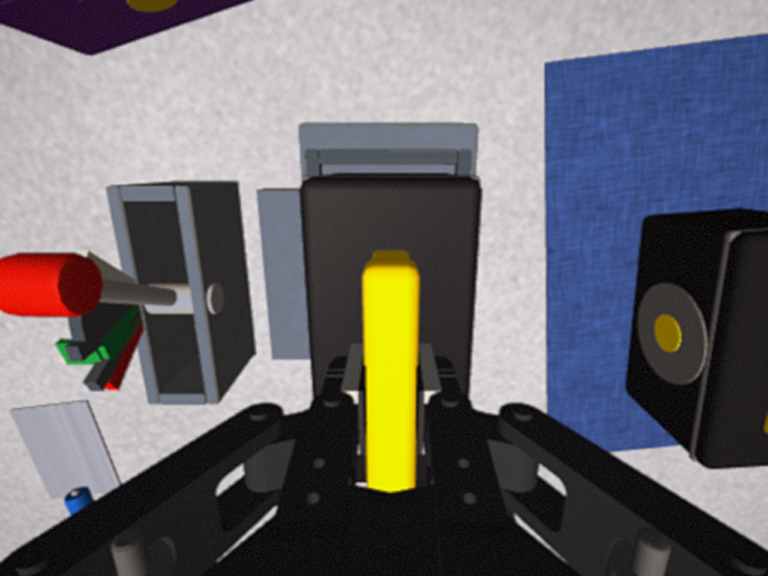

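The wrist view shows the cartridge's rear edge (303–479, row 178) centred on the tray rim (306–472, row 150) and parallel to it. I'll lower it gently.

Request:
apply_moves(deltas=[10, 0, 0, 4, 0, 10, 0, 0, 8, 0, 10, 0, 0, 12, 0, 10, 0, 0, 15, 0, 10, 0, 0, 17, 0, 10, 0, 0, 18, 0, 10, 0, 0, 19, 0, 10, 0, 0, 19, 0, 10, 0, 0, 19, 0])

```text
clock: 8.8
position: [0.5113, -0.1303, 0.144]
ee_rot: [-0.0, 0.047, 0.999, -0.0]
contact_force: [-4.6, 0.4, 2.7]
width: 0.0165
gripper_force: 83.7
```

Request:
apply_moves(deltas=[18, 0, 0, -1, 0, 24, 0, 0, -1, 0, 40, 0, 0, -1, 0, 45, 0, 0, -1, 0, 45, 0, 0, -1, 0], squeeze=20)

```text
clock: 9.22
position: [0.5126, -0.1305, 0.1446]
ee_rot: [0.001, 0.047, 0.999, -0.0]
contact_force: [-0.3, -0.4, -0.4]
width: 0.0452
gripper_force: 0.0
```

Request:
apply_moves(deltas=[45, 0, 0, -10, 0, 45, 0, 0, -40, 0, 45, 0, 0, -80, 0, 45, 0, 0, -100, 0, 45, 0, 0, -100, 0, 45, 0, 0, -100, 0])

```text
clock: 9.72
position: [0.5127, -0.1306, 0.2464]
ee_rot: [0.002, 0.047, 0.999, -0.001]
contact_force: [-0.4, 0.6, 0.8]
width: 0.0449
gripper_force: 0.0
```

Run:
```python
from h import *
np.set_printoptions(precision=4,suppress=True)
for i in range(3):
    s=get_state();print(np.round(s["contact_force"],2)); w=get_image("wrist")
a=get_image("scene");
A=cv2.resize(a["frame"][180:300,150:290],(460,394),interpolation=cv2.INTER_CUBIC)
B=cv2.resize(w["frame"],(525,394))
cv2.imwrite("pics/p2.png",cv2.resize(np.hstack([A,B]),(800,320))[:,:,::-1])
for n,im in(("wrist",w),("scene",a)):
  for q,z in(("lever_pivot",.06),("green_notch",.146),("lever_knob",.142),("cart_a",.025)):
    for p in place_of(q,im)[:2]: print(n,q,np.round(p["point"],1),round(p["score"],2),atz(im,p["point"],z))
delta(.512,-.130,.142,174.6,s)
C=np.array([.512,-.1305,0]);y=np.radians(-5.4);r=np.array([[np.cos(y),-np.sin(y),0],[np.sin(y),np.cos(y),0],[0,0,1]])
for th in(0,.1,.2,.3,.35,.95):
    X=C+r@[.09*np.sin(th-.65),-.125,.06+.09*np.cos(th-.65)]; print(th,X,proj(w,X),proj(a,X))
```

```text
[-0.39  0.57  0.77]
[ 0.51  0.38 -0.35]
[ 0.15 -0.19 -0.24]
wrist lever_pivot [153.3 180. ] 0.8 [ 0.5037 -0.2544  0.06  ]
wrist green_notch [119.3 230. ] 0.93 [ 0.5282 -0.2578  0.146 ]
wrist lever_knob [108.3 165. ] 0.96 [ 0.4696 -0.2548  0.142 ]
wrist cart_a [260.5 171.4] 0.92 [ 0.5129 -0.1283  0.025 ]
wrist cart_a [411.2 183.9] 0.78 [0.5483 0.0679 0.025 ]
scene lever_pivot [196.1 259. ] 0.96 [ 0.5011 -0.2444  0.06  ]
scene green_notch [199.8 237.2] 0.84 [ 0.5315 -0.2569  0.146 ]
scene lever_knob [177.  227.1] 0.72 [ 0.4643 -0.2475  0.142 ]
scene lever_knob [228.6 238.6] 0.52 [ 0.5849 -0.2305  0.142 ]
scene cart_a [136.1 252.4] 0.94 [ 0.3292 -0.2633  0.025 ]
scene cart_a [293.9 178.5] 0.87 [0.5445 0.2244 0.025 ]
xyz [ -0.9   0.  101.7] turn 0.0 yaw 174.6 pos [ 0.5112 -0.13    0.2437] tilt [ 0.001  0.001 -1.   ]
0 [ 0.446  -0.2498  0.1316] [113.3925 135.3474] [170.3885 229.0362]
0.1 [ 0.4534 -0.2505  0.1367] [111.6746 144.7305] [172.5068 228.3667]
0.2 [ 0.4613 -0.2513  0.141 ] [110.4848 154.7489] [174.8705 228.0331]
0.3 [ 0.4695 -0.252   0.1445] [109.8615 165.2013] [177.4592 228.0468]
0.35 [ 0.4738 -0.2524  0.146 ] [109.7695 170.5215] [178.8305 228.1865]
0.95 [ 0.5267 -0.2574  0.146 ] [119.2596 228.4944] [197.7787 236.6881]
```

View pics/p2.png

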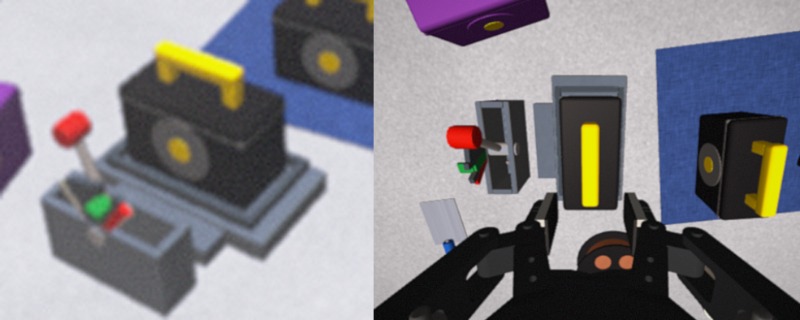

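The cartridge stands flat in the tray, and the force is back to about 0. The lever sits at about 0.29 rad: the predicted and observed knob agree at (108,165) in the wrist view, and so does the green notch at (119,230). I'll hover over the knob.

Request:
apply_moves(deltas=[50, 4, -20, 0, 0, 50, 10, -50, 0, 0, 50, 18, -80, 0, 0, 50, 26, -110, 5, 0, 50, 30, -126, 20, 0, 50, 30, -128, 38, 0, 50, 30, -128, 44, 0, 50, 30, -128, 44, 0, 50, 30, -128, 44, 0])

```text
clock: 11.07
position: [0.4701, -0.2545, 0.2003]
ee_rot: [-0.0, 0.047, 0.999, 0.0]
contact_force: [0.5, 0.0, -0.5]
width: 0.0501
gripper_force: 0.0
```

Run:
```python
from h import *
np.set_printoptions(precision=4,suppress=True)
w=get_image("wrist");s=get_state();t=get_image("top")
for im in(w,t):
    hsv=cv2.cvtColor(im["frame"],cv2.COLOR_RGB2HSV)
    m=((hsv[...,0]<6)|(hsv[...,0]>174))&(hsv[...,1]>170)&(hsv[...,2]>90)
    k,l,st,c=cv2.connectedComponentsWithStats(m.astype(np.uint8))
    for i in range(1,k):
        if st[i,4]>30: print("red",c[i],st[i],atz(im,c[i],.146))
    for p in place_of("lever_knob",im)[:1]: print(p,atz(im,p["point"],.144))
save(w,"w4.png",None,1.2)
d,_=delta(.469,-.2545,.147,174.6,s)
```

```text
red [260.8736 216.2996] [ 243  201   37   32 1108] [ 0.4686 -0.2525  0.146 ]
{'point': [369.2, 348.3], 'score': 0.74} [ 0.5986 -0.1716  0.144 ]
{'point': [177.1, 189.5], 'score': 0.54} [0.5053 0.2145 0.144 ]
xyz [ 1.6 -0.1 53.9] turn 0.1 yaw 174.7 pos [ 0.4706 -0.2546  0.2009] tilt [-0.001 -0.    -1.   ]
```

View pics/w4.png

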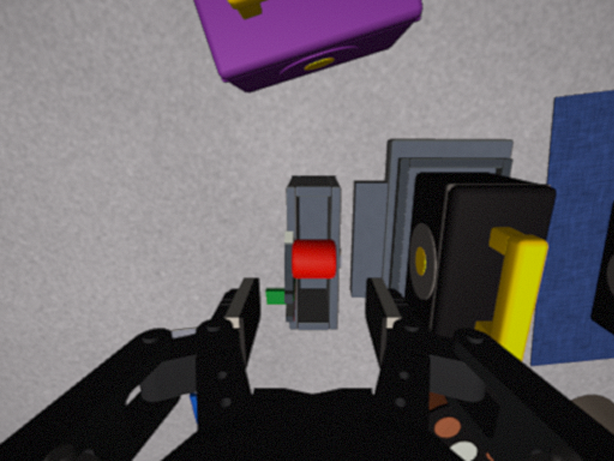

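The knob is at (314,258), midway between the fingers. I'll descend and grip it across its 26 mm width.

Request:
apply_moves(deltas=[50, 1, 0, 15, 0, 50, 1, 0, 32, 0, 50, 1, 0, 46, 0, 50, 1, 0, 53, 0, 50, 1, 0, 53, 0, 20, 1, 0, 53, 0, 15, 1, 0, 53, 0, 15, 1, 0, 53, 0, 15, 1, 0, 53, 0], squeeze=35)

```text
clock: 12.02
position: [0.4695, -0.2539, 0.1485]
ee_rot: [0.001, 0.047, 0.999, 0.001]
contact_force: [-0.7, 5.0, 5.3]
width: 0.0256
gripper_force: 38.7
```

Request:
apply_moves(deltas=[15, -6, 0, -2, 0, 15, -14, 0, -4, 0, 15, -22, 0, -5.3, 0, 15, -30, 0, -5.8, 0, 15, -38, 0, -5.6, 0, 15, -46, 0, -4.6, 0, 15, -52, 0, -3.5, 0, 15, -56, 0, -2.5, 0, 15, -58, 0, -1.8, 0, 15, -58, 0, -1.8, 0, 15, -58, 0, -1.8, 0])

```text
clock: 12.93
position: [0.5268, -0.2593, 0.1493]
ee_rot: [-0.0, 0.047, 0.999, 0.001]
contact_force: [-0.1, 4.2, 2.4]
width: 0.0253
gripper_force: 38.2
```

Low force and the knob is at the predicted notch position. I'll release, retreat upward and look.

Request:
apply_moves(deltas=[30, 0, 0, 0, 0, 45, 0, 0, 0, 0, 50, 0, 0, 0, 0, 50, 0, 0, 0, 0, 50, 0, 0, -20, 0, 50, 0, 0, -50, 0, 50, 0, 0, -85, 0, 50, 10, 0, -110, 0, 50, 30, 0, -120, 0, 50, 40, 0, -120, 0, 50, 40, 0, -120, 0])

```text
clock: 13.85
position: [0.4851, -0.2564, 0.2696]
ee_rot: [-0.0, 0.047, 0.999, -0.0]
contact_force: [-0.1, 1.3, -0.6]
width: 0.0503
gripper_force: 0.0
```

Run:
```python
from h import *
np.set_printoptions(precision=4,suppress=True)
w=get_image("wrist");s=get_state();a=get_image("scene");print(s["clock"],s["contact_force"])
C=np.array([.512,-.1305,0]);y=np.radians(-5.4);r=np.array([[np.cos(y),-np.sin(y),0],[np.sin(y),np.cos(y),0],[0,0,1]])
for im in(w,a):
    hsv=cv2.cvtColor(im["frame"],cv2.COLOR_RGB2HSV)
    m=((hsv[...,0]<6)|(hsv[...,0]>174))&(hsv[...,1]>170)&(hsv[...,2]>90)
    k,l,st,c=cv2.connectedComponentsWithStats(m.astype(np.uint8))
    print([(c[i],st[i,4]) for i in range(1,k) if st[i,4]>20])
    print([(th,proj(im,C+r@[.09*np.sin(th-.65),-.125,.06+.09*np.cos(th-.65)])) for th in(.75,.85,.95,1.05,1.15)])
A=cv2.resize(a["frame"][100:300,130:330],(400,400),interpolation=cv2.INTER_CUBIC)
B=cv2.resize(w["frame"][60:260,120:320],(400,400))
cv2.imwrite("pics/p3.png",np.hstack([A,B])[:,:,::-1])
```

```text
13.9 [ 0.8717  0.0082 -0.5752]
[(array([261.4363, 231.2027]), np.int32(518))]
[(0.75, array([261.8663, 215.5163])), (0.85, array([261.8475, 223.3889])), (0.95, array([261.8251, 230.5007])), (1.05, array([261.7994, 236.7618])), (1.15, array([261.7713, 242.1127]))]
[(array([197.7961, 235.2039]), np.int32(103))]
[(0.75, array([191.1616, 232.5046])), (0.85, array([194.4645, 234.4406])), (0.95, array([197.7787, 236.6881])), (1.05, array([201.0634, 239.2228])), (1.15, array([204.2774, 242.0156]))]
```

View pics/p3.png

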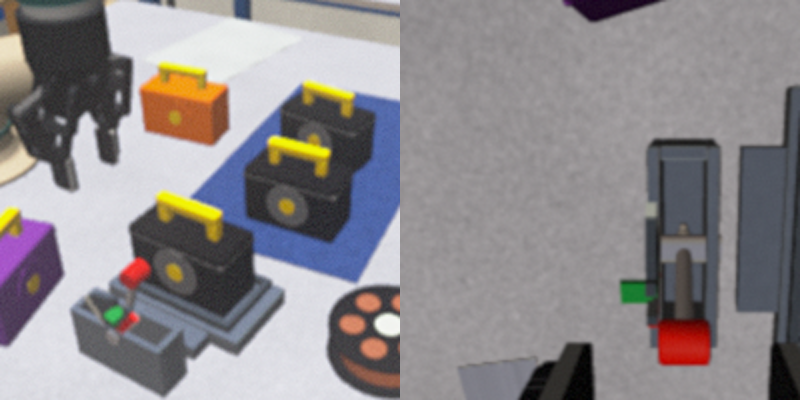

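The picture shows the cartridge flat in the tray and the other two upright on the mat. The knob is at about 0.95 rad in both cameras, wrist (261,231) and scene (198,235), and the robot touches nothing.

```bash
python3 -c "
from rig import sign_off
print(sign_off())"
```

```text
the job is handed in; nothing more can be done
None
```

I set the full cartridge (measured at about 0.7 kg) flat in the feeder tray, then threw the feed lever into its green notch (about 0.95 rad in both cameras) and handed the job in at about 14 s; the other two cartridges, left unlifted, stand upright on the mat and I did not touch the mug, spool or scraper.

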